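# Load a board into a sprung programming clamp

### The arm

A 7-joint arm with a two-finger parallel gripper is mounted at the origin on the work surface. World frame = base frame: x ahead of the robot, y to its left, z up, the work surface at z = 0. Lengths are in m, angles in rad, forces in N, time in s.
With the tool pointing down it reaches from about 0.35 to 0.9 m from the base axis. Payload 7.2 kg.
Tool frame: the origin (TCP) lies midway between the tips of the shut fingers; the grasp point (between the pads) lies 19 mm behind it; z points along the fingers, x is the direction in which the jaws open and shut, and the axes are right-handed (so a half turn about z gives the same grasp; the last joint's range is limited). The gripper opens to 88 mm and grips with 3 to 60 N. Pads are 20 mm wide; open, the fingers measure 115 mm over their backs; the gripper's body (75 mm by 178 mm) begins 61 mm behind the grasp point.
Start: joints at [1.155, 0.411, -0.013, 1.596, 0.006, 1.134, -0.082], TCP at [0.213, -0.588, 0.223] pointing down, gripper open.
Joint ranges: [-2.95, 2.95], [-0.29, 1.99], [-1.47, 1.44], [0.14, 2.54], [-1.03, 4.17], [0.13, 1.85], [-2.86, 2.86]. Speed limits (rad/s): [2.39, 2.39, 3.01, 3.01, 3.14, 3.14, 3.14].

### API

Orientations are given as a 3x3 rotation matrix whose columns are the frame's x, y, z axes.
In Python, from bench import read_state, camera, camera_info, finish_job, find_in, regions_of gives the robot as it stands. The module is installed in compiled form; this text tells all that it offers.
- The arm moves only by the tool step_arm, never from a script. Its argument "steps" is a list of rows, each an object with "angular": the turn, a rotation vector about the world's x, y, z in rad, a list of three; "dp": the shift along the world's x, y, z in m, a list of three; "claw": the closure, from -1 (fully open) to 1 (shut). A call has exactly 5 rows; each row shifts and turns the pose as measured when the row begins; what a row does not reach is not made up. A row lasts 1/8 s, in which the tool goes at most 62.5 mm and 10.7 degrees, less where a joint would pass 70% of its speed; a pose out of reach is approached as far as the arm can. A call is refused whole if a number of a shift passes 0.0625 or a number of a turn 0.188, either way. A call with a gripper value outside its range is refused whole. The fingers move at their own pace and stop on an object; "squeeze" is the grip in N (left out, the last holds). Time passes only in rows, so rows that do not move let the fingers close, or fill a call up. It gives the time, the measured TCP pose, the force and the opening at its end, in the units of the state.
- read_state(): the state, without advancing time (a new reading comes with each control period).
- camera(name): name is "scene" or "side" or "wrist"; returns the picture (400x640x3 uint8, red, green, blue); there is no depth.
- camera_info(name): a dict with "intrinsics" (3x3 intrinsics, pixels), "extrinsics" (4x4, takes a point from world to camera coordinates); the wrist camera has in their place "mount" (4x4, takes a point from camera to tool coordinates, whose origin is the TCP and whose axes are the tool frame's). Camera axes: x right, y down, z forward; pixel columns grow to the right and rows downward; lengths in m; the calibration is good to about 2 mm. A picture is of the moment at which its call begins: read the wrist's pose just before it. camera_info takes no time and is no camera call.
- finish_job(): hands the job in, once; it reports no verdict.
Trained networks look in the newest picture that a camera, given by its name, has taken for a name from the list of things; names that differ only in an ending like _2 or _b are one class to them, and where a whole thing is asked for, a point or a joint stands for the part that bears it (a point fixed in the world has none). Each returns a list of dicts, best first, with "conf" (0 to 1); they miss things now and then, are a little off and sometimes report something else, mostly with a low value. They report only what shows in the picture. A call takes as long as a camera call. They do not tell look-alikes from the thing itself.
- find_in(query, camera): "point" ([x, y, z] in m, in world coordinates, good to about 4 mm: the middle of the surface that is visible of it).
- regions_of(query, camera): "pixels" (400x640 bool, what is visible of it).
The state is a dict: "clock": time; "joint_positions": joint angles; "qd": joint speeds; "joint_torque": joint torques, N m; "tcp_pos": TCP position; "eef_rot": TCP orientation; "contact_force": force on the tool from outside, world axes, zero at the start; "ft_torque": the same for the moment, N m; "gripper_width": finger opening in m.
Only numpy, scipy, OpenCV 4.12 (cv2) and the standard library are available. Lean on these libraries where they do the work, as an engineer would, in place of code of your own. Each camera call takes 0.05 s, during which the arm holds its last target. There are 200 camera calls.

### The job

Load the small circuit board into the programming clamp: slide it along the clamp's bed up to the spring-closed flap, press the flap's thumb plate down with one fingertip to hold the flap open, and while it is held open push the board under it with the other fingertip until its front edge is fully home against the stop. Then let the flap close on the board and move clear. Only push the board, never pick it up, and leave everything else on the bench where it is.

Things in the scene. Friction and masses are not known exactly. Their poses are not given: they have to be found in the camera images.
- clamp: Fixed programming clamp: aluminium bed 158 long (x) by 104 wide (y) mm, top face 16 mm above the bench. Origin: on the bench right below the closed flap's lip, mid-width; the bed spans x = -127 to +31 mm. x axis: loading direction, from the open front end to the flap, stop, hinge and thumb plate; z up.
- guide_mouth (a point): Middle of the mouth between the two black side guides, at bed height, x = -53 mm in the clamp's frame (same axes). The guides stand 5 mm above the bed; the mouth is about 86 mm wide here, narrows to 70 mm by x = -28, then the guides run parallel, 70 mm apart inside, to x = +18 mm.
- stop_face (a point): Centre of the face of the steel stop across the bed, at bed height: x = +12, y = 0, z = 16 mm in the clamp's frame (same axes). The stop is 56 mm wide and 3.5 mm high. The board is home when its whole front edge is against this face.
- hinge (a point): Middle of the flap's hinge axis, which runs along the clamp's y: x = +27, z = 21 mm in the clamp's frame. Two cheeks hold it, 58 mm apart inside, their tops 27 mm above the bench.
- flap (a joint): Flap angle (rad): 0 closed (lip 0.5 mm above the empty bed), about 0.07 resting on the board, 0.8 fully open. Pressing the thumb plate down raises it: at 0.3 the lip is 9 mm above the bed, at 0.6 16 mm, and the flap stays under 48 mm above the bench. Sprung shut: 0.08 N m at 0 plus 0.10 N m per rad, so 2 to 10 N on the thumb plate.
- flap_lip (a point): Middle of the lower edge of the flap's lip; moves with the flap. The flap is grey plastic, 50 mm wide; the lip is 4 mm thick, 27 mm in front of the hinge axis. Closed, it bars the board's way.
- thumb_plate (a point): Middle of the upper face of the ribbed thumb plate, 30 mm from the hinge axis; moves with the flap. The plate is 44 mm wide (y), 2.5 mm thick, ends 52 mm from the hinge and, closed, slopes up away from it at 0.4 rad (end 40 mm above the bench). It overhangs the bed's rear end, so it can be pressed to bed level and lower.
- board: Board to load, flat on the bed's front part: 30 deep (x), 64 wide (y), 2.4 mm thick. Origin: centre of underside; x points to the bare front edge with gold pads, which goes under the flap. A steel shield can, 46 wide, 13 deep, top 6 mm above the underside, is flush with the rear edge. About 25 g, slides easily. Home: origin at x = -3 mm in the clamp's frame.
- board_front_left (a point): Front left corner of the board's underside: x = +15, y = +32 mm in the board's frame.
- board_front_right (a point): Front right corner of the board's underside: x = +15, y = -32 mm in the board's frame.
- screwdriver: Bystander, leave alone: precision screwdriver, 150 mm long, lying beside the clamp. Origin: centre of its underside.
- tweezers: Bystander, leave alone: steel tweezers, 105 mm long, 5 mm thick, lying beside the clamp. Origin: centre of its underside.
- flux_jar: Bystander, leave alone: small clear jar with a steel cap, 38 mm across, 32 mm high. Origin: centre of its underside.
- screw_tin: Bystander, leave alone: round steel tin, 54 mm across, 20 mm high. Origin: centre of its underside.
- tape_roll: Bystander, leave alone: roll of grey tape lying flat, 84 mm across, 18 mm high, beyond the clamp's thumb plate. Origin: centre of its underside.
- phone: Bystander, leave alone: black phone lying flat, 150 x 72 x 8 mm, to the left. Origin: centre of its underside.
- logic_board: Bystander, leave alone: larger L-shaped circuit board, 95 x 50 mm, lying on the bench to the right (not the board to load). Origin: centre of its underside.
- cleaner_can: Bystander, leave alone: yellow spray can, 52 mm across, 170 mm high, standing to the right. Origin: centre of its underside.
Not all that is in view belongs to the job. Leave any purple or turquoise look-alike of the board alone.

How it is judged:
By the outcome, as a careful person would: the job done as asked, in the order asked, and still so for the second after the job is handed in, with the robot touching nothing.
It also fails if it takes over 48 s, if anything falls off the work surface, if the arm or the gripper's body presses on something with over 40 N, if the wrist force passes 120 N, or if a joint passes its speed limit or range.

## Working session

There is one attempt and no reset: what is moved stays moved. The work goes in short steps, Python scripts to look and compute and a tool call to move; the robot and the scene stay as the last step left them, time stands still between calls to the robot, and variables do not carry over. Pictures are saved under pics/ and viewed, about 8 in all and at most 12, crops included, and the job is handed in when it is done.

Besides the shell and the picture viewer there is one more tool, called after "Request:" as name([rows], argument=value, ...), one row to a line, values as JSON. step_arm: Moves the arm, as the interface text tells. Its arguments: {"type":"object","properties":{"steps":{"type":"array"},"squeeze":{"type":"number"}},"required":["steps"]}

```bash
mkdir -p pics
python3 - <<'E'
from bench import *
import cv2,numpy as np
s=read_state();print(s['clock'],s['tcp_pos'],np.round(s['eef_rot'],3).tolist(),s['gripper_width'])
for c in ['scene','side']:
    im=camera(c);cv2.imwrite(f'pics/{c}0.png',im[:,:,::-1])
    i=camera_info(c);print(c,np.round(i['intrinsics'],1).tolist(),np.round(i['extrinsics'],3).tolist())
    for n in ['clamp','board','thumb_plate','flap_lip','board_front_left','board_front_right','hinge','tape_roll','cleaner_can','flux_jar']:
        print(n,[(np.round(d['point'],3).tolist(),round(d['conf'],2)) for d in find_in(n,c)[:3]])
print(camera_info('wrist'))
E
```

```text
0.0 [ 0.21280968 -0.58712793  0.22181334] [[0.341, -0.94, -0.001], [-0.94, -0.341, 0.001], [-0.002, 0.0, -1.0]] 0.08786414449710811
scene [[507.5, 0.0, 317.6], [0.0, 507.5, 194.7], [0.0, 0.0, 1.0]] [[0.517, 0.856, -0.01, -0.297], [0.465, -0.29, -0.837, -0.22], [-0.719, 0.427, -0.548, 1.977], [0.0, 0.0, 0.0, 1.0]]
clamp [([0.572, 0.051, 0.021], 0.92), ([0.565, -0.492, 0.003], 0.67)]
board [([0.465, -0.134, 0.006], 0.57), ([0.507, 0.059, 0.022], 0.56)]
thumb_plate [([0.627, 0.069, 0.023], 0.7), ([0.572, 0.05, 0.018], 0.4)]
flap_lip [([0.631, 0.067, 0.025], 0.61)]
board_front_left [([0.504, 0.058, 0.019], 0.7), ([0.465, -0.138, 0.005], 0.68), ([0.397, 0.14, 0.001], 0.66)]
board_front_right [([0.751, 0.099, 0.018], 0.66), ([0.397, 0.148, 0.006], 0.59), ([0.391, 0.039, 0.0], 0.48)]
hinge [([0.574, 0.052, 0.017], 0.87)]
tape_roll [([0.75, 0.1, 0.014], 0.64)]
cleaner_can [([0.628, -0.47, 0.106], 0.74)]
flux_jar [([0.708, -0.036, 0.025], 0.67)]
side [[415.8, 0.0, 322.4], [0.0, 415.8, 202.1], [0.0, 0.0, 1.0]] [[-0.933, -0.361, 0.016, 0.53], [-0.288, 0.717, -0.635, 0.194], [0.218, -0.597, -0.7
[... 589 characters left out ...]
([0.548, -0.488, 0.002], 0.26)]
cleaner_can [([0.601, -0.447, 0.104], 0.59), ([0.564, 0.068, 0.012], 0.56), ([0.634, 0.068, 0.022], 0.46)]
flux_jar [([0.691, -0.02, 0.024], 0.58)]
{'intrinsics': array([[329.15570433,   0.        , 315.6694223 ],
       [  0.        , 329.15570433, 194.80445064],
       [  0.        ,   0.        ,   1.        ]]), 'mount': array([[ 9.99999422e-01,  8.86970719e-04,  6.08480653e-04,
        -2.55820240e-04],
       [-1.01640513e-03,  9.64325011e-01,  2.64719173e-01,
        -7.17749944e-02],
       [-3.51974958e-04, -2.64719638e-01,  9.64325355e-01,
        -1.62302265e-01],
       [ 0.00000000e+00,  0.00000000e+00,  0.00000000e+00,
         1.00000000e+00]])}
```

View pics/scene0.png

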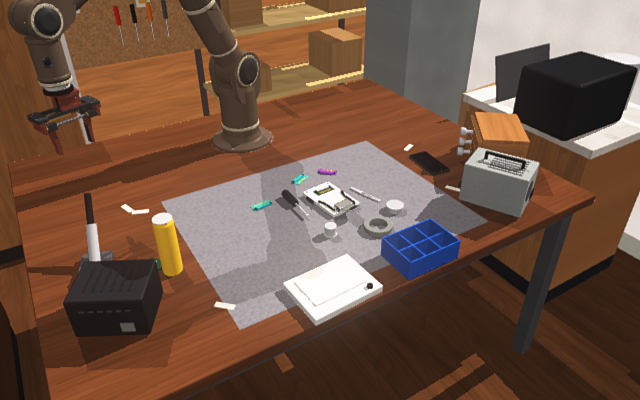

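View pics/side0.png

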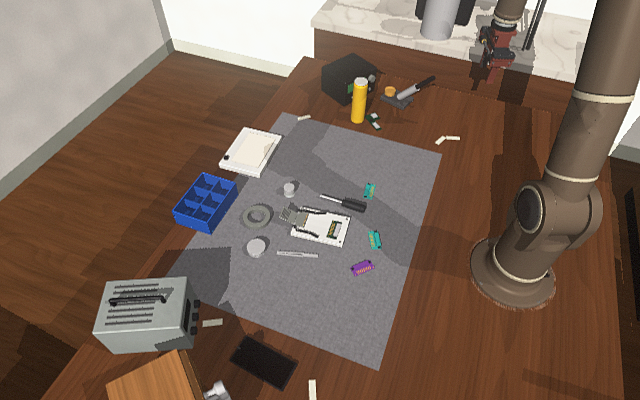

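Both views show the white clamp (scene 330,198; side 320,225) with the green board on its bed. The three look-alikes, two turquoise and one purple, lie off the clamp. The board to load is therefore the one at about (0.505, 0.062), and I'll move over it and confirm with the wrist camera.

Request:
step_arm([
  {"dp": [0.03,0.054,0],"angular": [0,0,0.106],"claw": 1},
  {"dp": [0.03,0.054,0],"angular": [0,0,0.106],"claw": 1},
  {"dp": [0.03,0.054,0],"angular": [0,0,0.106],"claw": 1},
  {"dp": [0.03,0.054,0],"angular": [0,0,0.106],"claw": 1},
  {"dp": [0.03,0.054,0],"angular": [0,0,0.106],"claw": 1},
])

```text
clock: 1.72
tcp_pos: [0.3618, -0.3162, 0.2225]
eef_rot: [[0.774, -0.633, 0.001], [-0.633, -0.774, -0.004], [0.003, 0.002, -1.0]]
contact_force: [1.0, -0.0, 0.3]
gripper_width: 0.0412
```

Request:
step_arm([
  {"dp": [0.03,0.054,0],"angular": [0,0,0.106],"claw": 1},
  {"dp": [0.03,0.054,0],"angular": [0,0,0.106],"claw": 1},
  {"dp": [0.03,0.054,0],"angular": [0,0,0.106],"claw": 1},
  {"dp": [0.03,0.054,0],"angular": [0,0,0.106],"claw": 1},
  {"dp": [0.03,0.054,0],"angular": [0,0,0.106],"claw": 1},
])

```text
clock: 2.35
tcp_pos: [0.5131, -0.0428, 0.2247]
eef_rot: [[0.99, -0.139, 0.008], [-0.139, -0.99, -0.005], [0.009, 0.003, -1.0]]
contact_force: [1.0, 0.2, 0.2]
gripper_width: 0.0009
```

Request:
step_arm([
  {"dp": [0.015,0.045,0],"angular": [0,0,0.1],"claw": 1},
  {"dp": [0.015,0.045,-0.02],"angular": [0,0,0.09],"claw": 1},
  {"dp": [0.0,0.0,-0.02],"angular": [0,0,0],"claw": 1},
  {"dp": [0,0,-0.02],"angular": [0,0,0],"claw": 1},
  {"dp": [0,0,0],"angular": [0,0,0],"claw": 1},
])

```text
clock: 2.98
tcp_pos: [0.5458, 0.057, 0.1641]
eef_rot: [[0.998, 0.067, 0.012], [0.067, -0.998, 0.001], [0.012, 0.0, -1.0]]
contact_force: [-0.0, 0.6, -0.4]
gripper_width: 0.0006
```

Run:
```python
from bench import *
import cv2,numpy as np
s=read_state();print(s['clock'],s['tcp_pos'],np.round(s['eef_rot'],3).tolist(),s['joint_positions'])
im=camera('wrist');cv2.imwrite('pics/w1.png',im[:,:,::-1])
np.savez('w1.npz',p=s['tcp_pos'],R=s['eef_rot'])
for n in ['clamp','board','thumb_plate','flap_lip','screwdriver','tweezers','flux_jar']:
    print(n,[(np.round(d['point'],3).tolist(),round(d['conf'],2)) for d in find_in(n,'wrist')[:2]])
```

```text
2.975 [0.54584279 0.05700953 0.16413251] [[0.998, 0.067, 0.012], [0.067, -0.998, 0.001], [0.012, 0.0, -1.0]] [ 0.26811844  0.39935076 -0.58995447  1.8304546   0.26738454  0.9784198
 -0.36689102]
clamp [([0.574, 0.065, 0.018], 0.87)]
board [([0.394, 0.149, 0.007], 0.91), ([0.509, 0.062, 0.016], 0.88)]
thumb_plate [([0.635, 0.067, 0.024], 0.61)]
flap_lip [([0.636, 0.071, 0.029], 0.76)]
screwdriver [([0.635, 0.068, 0.025], 0.37)]
tweezers [([0.581, 0.175, 0.004], 0.96)]
flux_jar [([0.687, -0.024, 0.03], 0.74)]
```

View pics/w1.png

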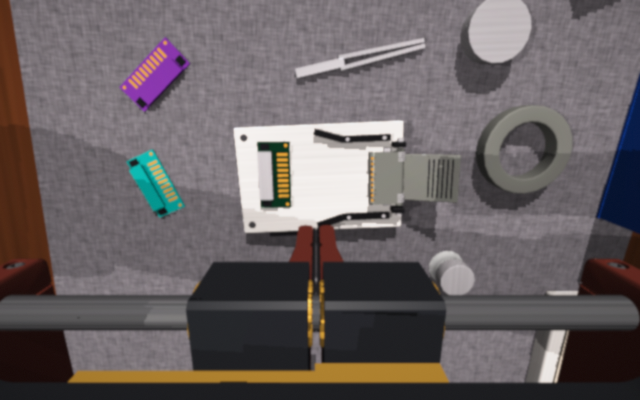

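The wrist view shows the green board with gold pads at (273,175) on the white bed. The purple one (155,75) and turquoise one (155,183) lie off the clamp. I'll rectify an enlarged crop to confirm this and measure.

```bash
cat > h.py <<'E'
import numpy as np,cv2
from bench import *
I=camera_info('wrist');K=I['intrinsics'];M=I['mount']
def H(p,R,z,x0,y1,s):
    # map: rect pixel (u,v)-> world x=x0+u*s, y=y1-v*s at height z -> image
    T=np.eye(4);T[:3,:3]=R;T[:3,3]=p
    E=np.linalg.inv(T@M)
    A=np.array([[s,0,x0],[0,-s,y1],[0,0,z],[0,0,1]])
    return K@E[:3]@A
def rect(im,p,R,z,x0,y1,s,wh):
    return cv2.warpPerspective(im,H(p,R,z,x0,y1,s),wh,flags=cv2.INTER_CUBIC|cv2.WARP_INVERSE_MAP)
E
python3 - <<'E'
from h import *
d=np.load('w1.npz');im=cv2.imread('pics/w1.png')
o=rect(im,d['p'],d['R'],0.0165,0.47,0.13,0.0003,(790,440))
for k in range(0,790,100): cv2.putText(o,f'{0.47+k*.0003:.2f}',(k,10),0,.35,(0,0,255),1);cv2.line(o,(k,12),(k,18),(0,0,255),1)
cv2.imwrite('pics/r1.png',o)
E
```

```text
(no output)
```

View pics/r1.png

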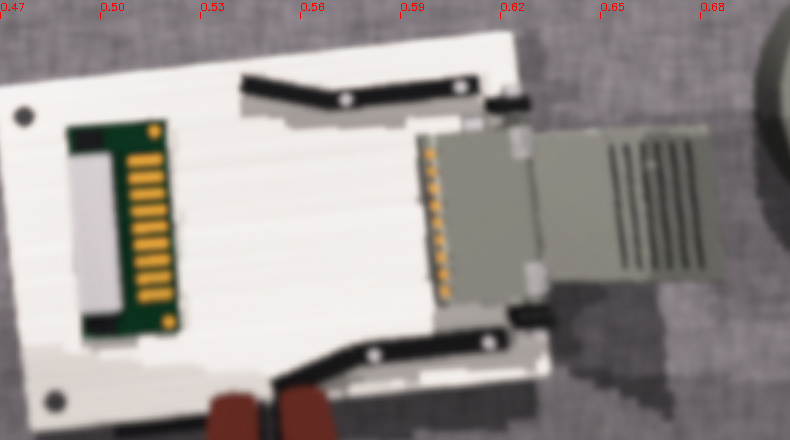

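The enlarged crop confirms the green board on the bed at crop (120,230), with its gold pads toward the flap. The clamp yaw is about 0.109 and its origin about (0.600, 0.066). The board's rear centre is at clamp (-107, +5.5) mm. I'll go behind it with shut fingers.

Request:
step_arm([
  {"dp": [-0.036,0,-0.02],"angular": [0,0.012,0.042],"claw": 1},
  {"dp": [-0.036,0,-0.02],"angular": [0,0,0],"claw": 1},
  {"dp": [0,0,-0.03],"angular": [0,0,0],"claw": 1},
  {"dp": [0,0,-0.03],"angular": [0,0,0],"claw": 1},
  {"dp": [0,0,0],"angular": [0,0,0],"claw": 1},
])

```text
clock: 4.0
tcp_pos: [0.4745, 0.0559, 0.0661]
eef_rot: [[0.994, 0.107, 0.009], [0.107, -0.994, 0.001], [0.009, 0.0, -1.0]]
contact_force: [0.6, 0.2, 0.7]
gripper_width: 0.0004
```

Request:
step_arm([
  {"dp": [-0.001,0.0015,-0.015],"angular": [0,0.008,0],"claw": 1},
  {"dp": [0,0,-0.015],"angular": [0,0,0],"claw": 1},
  {"dp": [0,0,-0.012],"angular": [0,0,0],"claw": 1},
  {"dp": [0,0,-0.004],"angular": [0,0,0],"claw": 1},
  {"dp": [0,0,0],"angular": [0,0,0],"claw": 1},
])

```text
clock: 4.62
tcp_pos: [0.4755, 0.0579, 0.0193]
eef_rot: [[0.994, 0.106, 0.004], [0.106, -0.994, 0.001], [0.004, -0.001, -1.0]]
contact_force: [-0.0, 0.9, 0.3]
gripper_width: 0.0002
```

Request:
step_arm([
  {"dp": [0.008,0.0004,0],"angular": [0,0,0],"claw": 1},
  {"dp": [0.008,0.0002,0],"angular": [0,0,0],"claw": 1},
  {"dp": [0.008,0.0002,0],"angular": [0,0,0],"claw": 1},
  {"dp": [0.008,0.0002,0],"angular": [0,0,0],"claw": 1},
  {"dp": [0.008,0.0003,0],"angular": [0,0,0],"claw": 1},
])

```text
clock: 5.25
tcp_pos: [0.5192, 0.0592, 0.0204]
eef_rot: [[0.994, 0.106, 0.006], [0.106, -0.994, 0.001], [0.006, -0.0, -1.0]]
contact_force: [-0.2, 0.2, 0.4]
gripper_width: 0.0003
```

Run:
```python
from h import *
s=read_state();print(s['clock'],s['tcp_pos'],s['contact_force'])
im=camera('wrist')[:,:,::-1].copy();cv2.imwrite('pics/w2.png',im)
o=rect(im,s['tcp_pos'],s['eef_rot'],0.0165,0.47,0.13,0.0003,(790,440))
cv2.imwrite('pics/r2.png',o)
```

```text
5.25 [0.51916793 0.05922172 0.02040176] [-0.20767576  0.18640166  0.36437699]
```

View pics/r2.png

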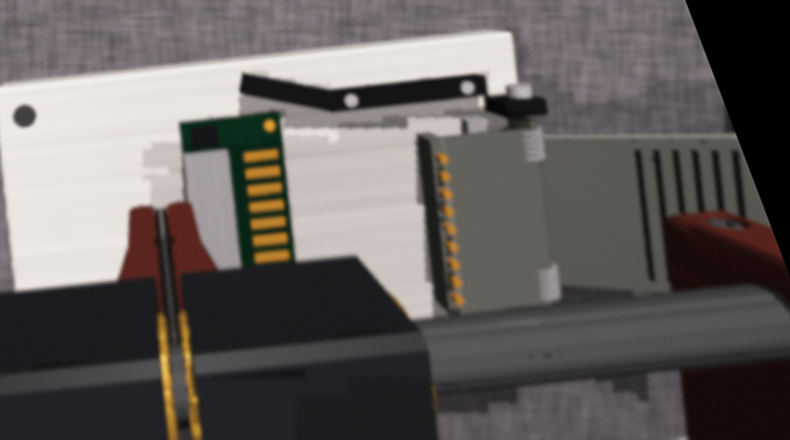

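Request:
step_arm([
  {"dp": [0.008,0.0002,-0.001],"angular": [0,0.006,0],"claw": 1},
  {"dp": [0.008,0.0003,0],"angular": [0,0,0],"claw": 1},
  {"dp": [0.008,0.0003,0],"angular": [0,0,0],"claw": 1},
  {"dp": [0.008,0.0004,0],"angular": [0,0,0],"claw": 1},
  {"dp": [0,0,0],"angular": [0,0,0],"claw": 1},
])

```text
clock: 5.92
tcp_pos: [0.5462, 0.0604, 0.0204]
eef_rot: [[0.994, 0.107, -0.013], [0.107, -0.994, -0.003], [-0.014, 0.002, -1.0]]
contact_force: [0.6, -0.5, -0.0]
gripper_width: 0.0006
```

Run:
```python
from h import *
s=read_state();print(s['clock'],s['tcp_pos'],s['contact_force'])
im=camera('wrist')[:,:,::-1].copy()
o=rect(im,s['tcp_pos'],s['eef_rot'],0.0165,0.52,0.12,0.0002,(700,350))
cv2.imwrite('pics/r3.png',o)
```

```text
5.925 [0.54619743 0.06035969 0.02042655] [ 0.56696881 -0.4614116  -0.03954891]
```

View pics/r3.png

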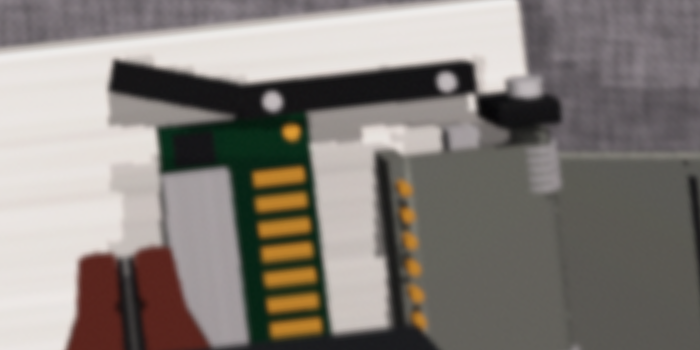

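Request:
step_arm([
  {"dp": [0.005,0.0004,0],"angular": [0,-0.007,0],"claw": 1},
  {"dp": [0.004,0.0002,0],"angular": [0,0,0],"claw": 1},
  {"dp": [0,0,0],"angular": [0,0,0],"claw": 1},
  {"dp": [-0.012,-0.001,0],"angular": [0,0,0],"claw": 1},
  {"dp": [-0.004,0,0.03],"angular": [0,0,0],"claw": 1},
])

```text
clock: 6.6
tcp_pos: [0.5363, 0.0595, 0.0484]
eef_rot: [[0.994, 0.108, -0.011], [0.107, -0.994, -0.004], [-0.011, 0.003, -1.0]]
contact_force: [0.3, 0.1, 0.3]
gripper_width: 0.0003
```

Request:
step_arm([
  {"dp": [0,0,0.05],"angular": [0,0,0],"claw": 0.5},
  {"dp": [0,0,0.05],"angular": [0,0,0],"claw": 0},
  {"dp": [0.0,0,0.02],"angular": [0,0,0],"claw": -0.8},
  {"dp": [0,0,0],"angular": [0,0,0],"claw": -0.8},
  {"dp": [0,0,0],"angular": [0,0,0],"claw": -0.8},
])

```text
clock: 7.22
tcp_pos: [0.5317, 0.0589, 0.1718]
eef_rot: [[0.994, 0.108, -0.011], [0.108, -0.994, -0.006], [-0.012, 0.005, -1.0]]
contact_force: [-0.1, -0.3, -0.3]
gripper_width: 0.0472
```

Run:
```python
from h import *
s=read_state();print(s['clock'],s['tcp_pos'],s['contact_force'],s['gripper_width'],np.round(s['eef_rot'],3).tolist())
im=camera('wrist')[:,:,::-1].copy()
o=rect(im,s['tcp_pos'],s['eef_rot'],0.0165,0.47,0.13,0.0003,(790,440))
cv2.imwrite('pics/r4.png',o)
```

```text
7.225 [0.53168101 0.05890224 0.17183115] [-0.12777118 -0.33708421 -0.31850146] 0.0471612886652434 [[0.994, 0.108, -0.011], [0.108, -0.994, -0.006], [-0.012, 0.005, -1.0]]
```

View pics/r4.png

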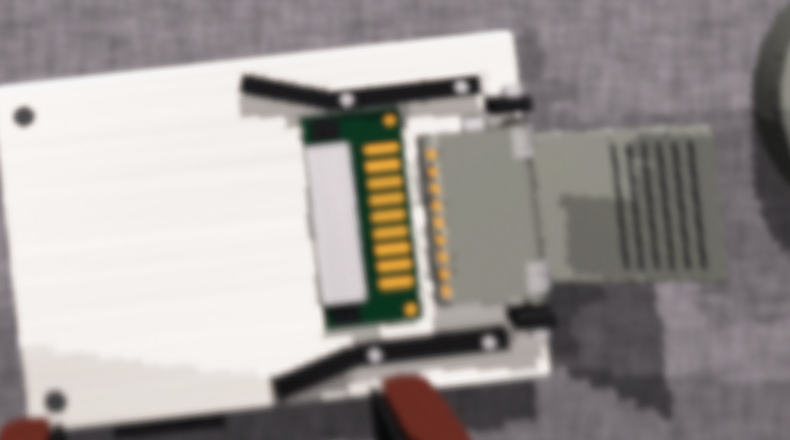

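Request:
step_arm([
  {"dp": [0.035,0.0035,-0.02],"angular": [0.005,-0.012,0.0],"claw": -1},
  {"dp": [0.033,0.0033,-0.03],"angular": [0,0,0],"claw": -1},
  {"dp": [0.0,0,-0.03],"angular": [0,0,0],"claw": -1},
  {"dp": [0,0,-0.01],"angular": [0,0,0],"claw": -1},
  {"dp": [0,0,0],"angular": [0,0,0],"claw": -1},
])

```text
clock: 7.9
tcp_pos: [0.5981, 0.0656, 0.0734]
eef_rot: [[0.994, 0.109, -0.007], [0.109, -0.994, -0.002], [-0.008, 0.001, -1.0]]
contact_force: [0.2, 0.1, 0.0]
gripper_width: 0.088
```

Request:
step_arm([
  {"dp": [0.0045,0.0007,-0.01],"angular": [0,-0.004,0.0],"claw": -1},
  {"dp": [0,0,-0.01],"angular": [0,0,0],"claw": -1},
  {"dp": [0.0,0,-0.008],"angular": [0,0,0],"claw": -1},
  {"dp": [0,0,0],"angular": [0,0,0],"claw": -1},
  {"dp": [0,0,0],"angular": [0,0,0],"claw": -1},
])

```text
clock: 8.52
tcp_pos: [0.6039, 0.0664, 0.0461]
eef_rot: [[0.994, 0.109, 0.0], [0.109, -0.994, -0.002], [0.0, 0.002, -1.0]]
contact_force: [-0.5, -0.4, 1.2]
gripper_width: 0.0878
```

Run:
```python
from h import *
s=read_state();print(s['clock'],s['tcp_pos'],s['contact_force'],s['gripper_width'],np.round(s['eef_rot'],3).tolist())
a=camera('wrist')[:,:,::-1];b=camera('side')[:,:,::-1]
a=cv2.resize(a[60:330,60:580],(780,405))
b=cv2.resize(b[170:260,255:375],(780,585),interpolation=3)[90:285+0]
cv2.imwrite('pics/5.png',np.vstack([a,b]))
```

```text
8.525 [0.60394204 0.06641458 0.04608877] [-0.45451734 -0.41409384  1.1857803 ] 0.0878287521338188 [[0.994, 0.109, 0.0], [0.109, -0.994, -0.002], [0.0, 0.002, -1.0]]
```

View pics/5.png

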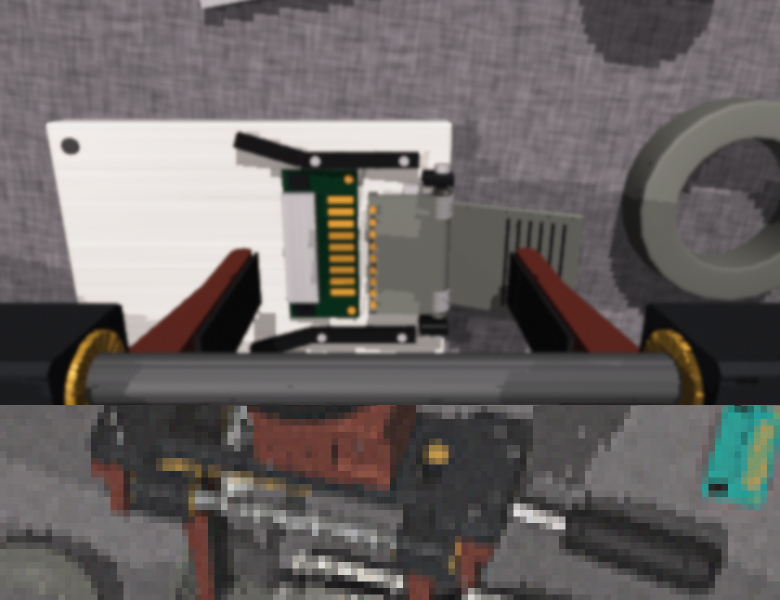

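The fingers straddle the flap as planned: the rear fingertip is behind the board and the front one is over the ribbed plate. I'll press down now.

Request:
step_arm([
  {"dp": [-0.001,0,-0.008],"angular": [0,0,0.0],"claw": -1},
  {"dp": [0,0,-0.008],"angular": [0,0,0],"claw": -1},
  {"dp": [0.0,0,-0.007],"angular": [0,0,0],"claw": -1},
  {"dp": [0,0,-0.003],"angular": [0,0,0],"claw": -1},
  {"dp": [0,0,0],"angular": [0,0,0],"claw": -1},
])

```text
clock: 9.25
tcp_pos: [0.6051, 0.0666, 0.0201]
eef_rot: [[0.994, 0.109, 0.005], [0.109, -0.994, -0.002], [0.005, 0.002, -1.0]]
contact_force: [0.2, -1.0, 4.9]
gripper_width: 0.0873
```

Request:
step_arm([
  {"dp": [0.003,0.0003,-0.0005],"angular": [0,0,0.0],"claw": -1},
  {"dp": [0.003,0.0003,0],"angular": [0,0,0],"claw": -1},
  {"dp": [0.003,0.0003,0],"angular": [0,0,0],"claw": -1},
  {"dp": [0.003,0.0003,0],"angular": [0,0,0],"claw": -1},
  {"dp": [0,0,0],"angular": [0,0,0],"claw": -1},
])

```text
clock: 9.88
tcp_pos: [0.6099, 0.0673, 0.0184]
eef_rot: [[0.994, 0.11, -0.009], [0.11, -0.994, -0.005], [-0.009, 0.004, -1.0]]
contact_force: [1.9, -0.9, 4.7]
gripper_width: 0.0875
```

Run:
```python
from h import *
s=read_state();print(s['clock'],s['tcp_pos'],s['contact_force'],s['gripper_width'],np.round(s['eef_rot'],3).tolist())
a=camera('wrist')[:,:,::-1]
cv2.imwrite('pics/6.png',cv2.resize(a[120:300,160:480],(800,450),interpolation=3))
```

```text
9.875 [0.60991532 0.06733041 0.01842401] [ 1.89000704 -0.91908236  4.68299852] 0.08754351165590771 [[0.994, 0.11, -0.009], [0.11, -0.994, -0.005], [-0.009, 0.004, -1.0]]
```

View pics/6.png

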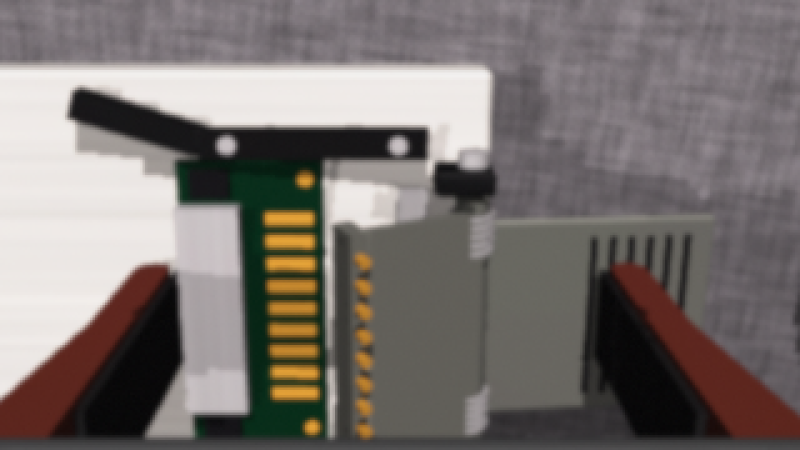

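The flap is open (lip edge at crop x≈340) and the rear fingertip is touching the shield can. I'll push on.

Request:
step_arm([
  {"dp": [0.004,0.0004,0.0],"angular": [0,-0.005,0.0],"claw": -1},
  {"dp": [0.004,0.0004,0],"angular": [0,0,0],"claw": -1},
  {"dp": [0.004,0.0004,0],"angular": [0,0,0],"claw": -1},
  {"dp": [0.003,0.0003,0],"angular": [0,0,0],"claw": -1},
  {"dp": [0,0,0],"angular": [0,0,0],"claw": -1},
])

```text
clock: 10.55
tcp_pos: [0.6231, 0.0688, 0.0177]
eef_rot: [[0.994, 0.11, -0.009], [0.11, -0.994, -0.006], [-0.009, 0.005, -1.0]]
contact_force: [-2.1, 0.1, 2.9]
gripper_width: 0.0878
```

Request:
step_arm([
  {"dp": [0.003,0.0003,0.0005],"angular": [0,0,0.0],"claw": -1},
  {"dp": [0.003,0.0003,0],"angular": [0,0,0],"claw": -1},
  {"dp": [0.003,0.0003,0],"angular": [0,0,0],"claw": -1},
  {"dp": [0.003,0.0003,0],"angular": [0,0,0],"claw": -1},
  {"dp": [0,0,0],"angular": [0,0,0],"claw": -1},
])

```text
clock: 11.18
tcp_pos: [0.6253, 0.0691, 0.017]
eef_rot: [[0.993, 0.11, -0.029], [0.11, -0.994, -0.011], [-0.03, 0.008, -1.0]]
contact_force: [1.5, 0.4, 3.1]
gripper_width: 0.0881
```

Run:
```python
from h import *
s=read_state();print(s['clock'],s['tcp_pos'],s['contact_force'],s['gripper_width'],np.round(s['eef_rot'],3).tolist())
a=camera('wrist')[:,:,::-1]
cv2.imwrite('pics/7.png',cv2.resize(a[120:300,160:480],(800,450),interpolation=3))
```

```text
11.175 [0.62532265 0.0690769  0.01700816] [1.47854721 0.35503984 3.14416802] 0.088111921940121 [[0.993, 0.11, -0.029], [0.11, -0.994, -0.011], [-0.03, 0.008, -1.0]]
```

View pics/7.png

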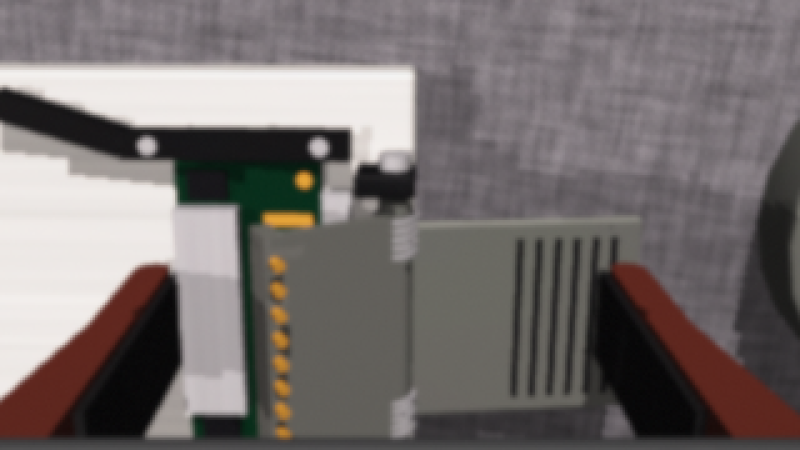

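The inner face of the rear finger is at clamp x≈-18 mm, which is home, and the push has stalled as it would against the stop. I'll level the tool and give one more firm, short push to seat the board.

Request:
step_arm([
  {"dp": [0.002,0.0002,0.001],"angular": [0.008,-0.025,0.0],"claw": -1},
  {"dp": [0.004,0.0004,0],"angular": [0,0,0],"claw": -1},
  {"dp": [0.004,0.0004,0],"angular": [0,0,0],"claw": -1},
  {"dp": [0.004,0.0004,0],"angular": [0,0,0],"claw": -1},
  {"dp": [0.004,0.0004,0],"angular": [0,0,0],"claw": -1},
])

```text
clock: 11.85
tcp_pos: [0.6255, 0.0691, 0.0161]
eef_rot: [[0.993, 0.111, -0.038], [0.11, -0.994, -0.012], [-0.039, 0.007, -0.999]]
contact_force: [-14.8, -1.7, 13.6]
gripper_width: 0.0878
```

It stalled with 14.8 N against the stop and no further travel, so the board is seated. I'll back the finger off it, then raise to let the flap close.

Request:
step_arm([
  {"dp": [-0.004,-0.0004,0.001],"angular": [0.005,-0.02,0.0],"claw": -1},
  {"dp": [-0.003,-0.0003,0],"angular": [0,-0.01,0],"claw": -1},
  {"dp": [0,0,0.006],"angular": [0,0,0],"claw": -1},
  {"dp": [0,0,0.008],"angular": [0,0,0],"claw": -1},
  {"dp": [0,0,0.008],"angular": [0,0,0],"claw": -1},
])

```text
clock: 12.48
tcp_pos: [0.6199, 0.0685, 0.0405]
eef_rot: [[0.994, 0.111, -0.004], [0.111, -0.994, -0.006], [-0.004, 0.005, -1.0]]
contact_force: [0.1, 0.5, 0.5]
gripper_width: 0.0877
```

Request:
step_arm([
  {"dp": [0,0,0.02],"angular": [0,0,0.0],"claw": -1},
  {"dp": [0,0,0.04],"angular": [0,0,0],"claw": -1},
  {"dp": [0,0,0.04],"angular": [0,0,0],"claw": -1},
  {"dp": [-0.03,0,0.03],"angular": [0,0,0],"claw": -1},
  {"dp": [-0.03,0,0],"angular": [0,0,0],"claw": -1},
])

```text
clock: 13.1
tcp_pos: [0.5605, 0.069, 0.1794]
eef_rot: [[0.994, 0.11, -0.0], [0.11, -0.994, -0.004], [-0.001, 0.004, -1.0]]
contact_force: [-0.8, 0.8, 0.6]
gripper_width: 0.0876
```

Run:
```python
from h import *
s=read_state();print(s['clock'],s['tcp_pos'],s['contact_force'],s['gripper_width'],np.round(s['eef_rot'],3).tolist())
im=camera('wrist')[:,:,::-1].copy();cv2.imwrite('pics/w8.png',im)
o=rect(im,s['tcp_pos'],s['eef_rot'],0.0165,0.54,0.12,0.00018,(790,600))
cv2.imwrite('pics/r8.png',o)
```

```text
13.1 [0.56054541 0.06902577 0.17942904] [-0.77424152  0.77211559  0.62333946] 0.08761863874953614 [[0.994, 0.11, -0.0], [0.11, -0.994, -0.004], [-0.001, 0.004, -1.0]]
```

View pics/r8.png

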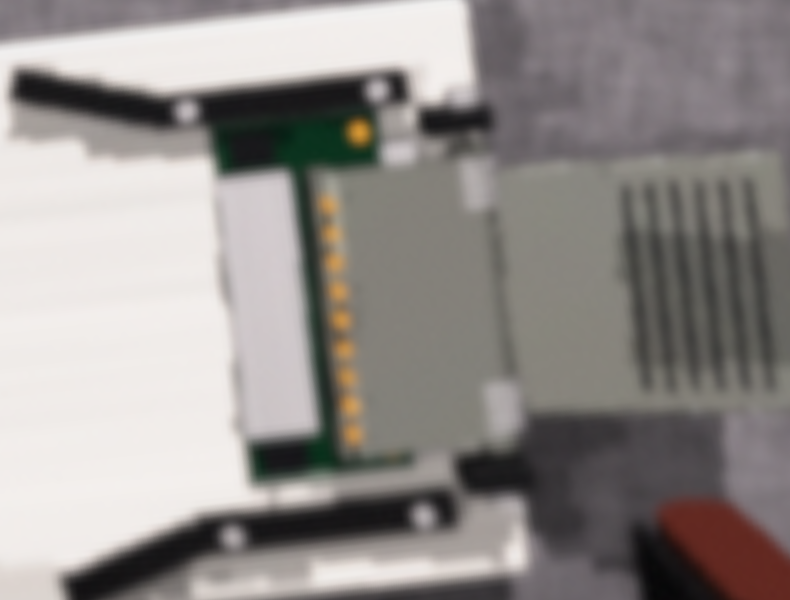

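Seen from above, the flap is closed on the board. The rear edge runs from (214,130) to (250,484), whose middle is at clamp x = -18.0 mm, so it is home. I'll check squareness by fitting lines to the edges.

Run:
```python
from h import *
s=read_state();print(s['clock'])
im=cv2.imread('pics/w8.png');p=s['tcp_pos'];R=s['eef_rot']
yaw=.109;c,sn=np.cos(yaw),np.sin(yaw)
def crect(z,x0,y1,st,wh):
    T=np.eye(4);T[:3,:3]=R;T[:3,3]=p
    C=np.array([[c,-sn,0,.5997],[sn,c,0,.0659],[0,0,1,0],[0,0,0,1]])
    A=np.array([[st,0,x0],[0,-st,y1],[0,0,z],[0,0,1]])
    return cv2.warpPerspective(im,K@(np.linalg.inv(T@M))[:3]@C@A,wh,flags=cv2.INTER_CUBIC|cv2.WARP_INVERSE_MAP)
def edge(o,rows,a,b,st,x0,y1,sg):
    r=[]
    for v in rows:
        l=cv2.GaussianBlur(o,(9,9),0)[v,:,2].astype(float)[a:b];t=(l.max()+l.min())/2
        k=np.where((l[:-1]-t)*sg>0)[0];k=[i for i in range(len(l)-1) if (l[i]-t)*sg>0>=(l[i+1]-t)*sg]
        if k:r.append((y1-v*st,x0+(a+k[0])*st))
    r=np.array(r);f=np.polyfit(r[:,0],r[:,1],1);e=r[:,1]-np.polyval(f,r[:,0]);return f,e.std(),r
st=.0001
o=crect(.0184,-.04,.05,st,(800,1000))
yy=[int((.05-y)/st) for y in np.r_[np.arange(.024,.031,.001),np.arange(-.031,-.0235,.001)]]
f,e,r=edge(o,yy,100,300,st,-.04,.05,1);print('board rear slope,x0,std',f,e)
o2=crect(.016,-.04,.05,st,(800,1000))
yy=[int((.05-y)/st) for y in np.r_[np.arange(.042,.049,.001),np.arange(-.05,-.046,.001)]]
f,e,r=edge(o2,yy,650,790,st,-.04,.05,1);print('bed rear',f,e); 
cv2.imwrite('pics/9.png',cv2.resize(o[100:900],(600,600)))
```

```text
13.15
board rear slope,x0,std [ 0.02226072 -0.02210155] 0.00267457097541464Traceback (most recent call last):
  File "<stdin>", line 23, in <module>
  File "<stdin>", line 13, in edge
IndexError: index 1000 is out of bounds for axis 0 with size 1000
```

Run:
```python
from h import *
s=read_state()
im=cv2.imread('pics/w8.png');p=s['tcp_pos'];R=s['eef_rot']
c,sn=np.cos(.109),np.sin(.109);st=.0001
T=np.eye(4);T[:3,:3]=R;T[:3,3]=p
C=np.array([[c,-sn,0,.5997],[sn,c,0,.0659],[0,0,1,0],[0,0,0,1]])
def rows(z,y,a,b):
    A=np.array([[st,0,-.04],[0,-st,.06],[0,0,z],[0,0,1]])
    o=cv2.warpPerspective(im,K@(np.linalg.inv(T@M))[:3]@C@A,(800,1200),flags=cv2.INTER_CUBIC|cv2.WARP_INVERSE_MAP)
    cv2.imwrite('pics/9.png',cv2.resize(o[200:1000],(600,600)))
    g=cv2.Sobel(cv2.GaussianBlur(o[:,:,2],(0,0),5),cv2.CV_32F,1,0)
    return [round(-40+.1*(a+int(np.argmin(g[int((.06-q)/st),a:b]))),1) for q in y]
yl=np.arange(.024,.031,.001)
print('board rear L',rows(.0184,yl,100,300),'R',rows(.0184,-yl,100,300))
print('can rear',rows(.022,np.arange(-.02,.021,.005),100,300))
print('bed rear L',rows(.016,np.arange(.041,.05,.001),620,790),'R',rows(.016,-np.arange(.041,.05,.001),620,790))
```

```text
board rear L [-10.2, -23.5, -23.1, -23.1, -23.0, -23.1, -23.2] R [-23.1, -22.8, -22.8, -22.9, -22.7, -23.0, -22.9]
can rear [-10.2, -10.2, -10.1, -10.3, -10.2, -10.2, -10.2, -10.1, -10.1]
bed rear L [24.9, 25.1, 25.2, 25.0, 24.8, 25.2, 25.1, 25.1, 25.2] R [25.6, 25.5, 25.9, 25.7, 25.5, 26.0, 25.5, 25.4, 25.2]
```

Run:
```python
from bench import *
s=read_state();print(s['clock'],s['tcp_pos'],s['contact_force']);print(finish_job())
```

```text
13.15 [0.55656329 0.06896379 0.17853677] [-4.02408431  0.53484819 -1.7769674 ]
the job is handed in; nothing more can be done
None
```

The board is loaded in the clamp with the flap closed on it, and the job was handed in at about 13 s of the 48 s allowed.

**What I did:**
1. I slid the board along the bed with the shut fingers until its front edge was about 7 mm short of the flap's lip.
2. I opened the gripper along the loading direction and pressed the thumb plate down with the front fingertip.
3. With the flap held open, I pushed the board under it with the rear fingertip. It stalled against the stop at about 15 N with no further travel.
4. I backed off, lifted so the flap closed, and moved clear to about 0.18 m above the bench.

**Last checks:**
- **Position:** the last picture shows the flap closed over the board's front. The board's rear edge is at clamp x ≈ -18 mm, where it should be when home.
- **Squareness:** the board's rear edge and the bed's rear edge agree within about 0.2 to 0.3 mm across the width.
- **Faulty runs:** my first line-fit script failed. The second mixed an arm pose read after settling with an earlier picture, so its absolute positions were off by about 6 mm. I used only its relative values. In those, the board sits about 0.7 mm nearer the bed's rear end than nominal, which is within measuring error.
- **Bystanders:** I did not re-measure the other objects. The fingers were only lowered over the clamp, so they should not have touched any of them.
- **Force reading:** the last reading was about 4 N although the gripper was in free air. I took that as motion transient, not contact, but did not check it further.

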